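# Stack the insert cases on the spring press and hold them down for strapping

## Robot

A 7-joint arm with a two-finger parallel gripper is mounted at the origin on the work surface. World frame = base frame: x ahead of the robot, y to its left, z up, the work surface at z = 0. Lengths are in m, angles in rad, forces in N, time in s.
With the tool pointing down it reaches from about 0.425 to 0.875 m from the base axis. Payload 4.7 kg.
Tool frame: the origin (TCP) lies where the fingers leave the gripper's body, on its centre line; the fingertips stand 70 mm ahead of it and the grasp point (between the pads) lies 51 mm ahead of it; z points along the fingers, y is the line along which they close (so a half turn about z gives the same grasp; the last joint's range is limited). The gripper opens to 87 mm and grips with 3 to 60 N. Pads are 19 mm wide; open, the fingers measure 117 mm over their backs; the gripper's body (75 mm by 190 mm) begins 51 mm behind the grasp point.
Start: joints at [-1.253, 0.321, -0.07, 1.45, 0.023, 1.371, -0.057], TCP at [0.194, 0.62, 0.292] pointing down, gripper open.
Joint ranges: [-2.86, 2.86], [-0.3, 2.09], [-1.38, 1.24], [0.06, 2.45], [-1.56, 4.7], [0.09, 2.05], [-2.69, 2.69]. Speed limits (rad/s): [2.57, 2.57, 3.14, 3.14, 3.14, 3.14, 3.14].

## Interface

Orientations are given as a rotation vector (axis times angle).
In Python, from bench import ctrl gives the robot as it stands.
- The arm moves only by the tool play_rows, never from a script. Its argument "increments" is a list that holds one entry, the list of rows, each a list of 7 numbers: the shift along the tool's x, y, z as a fraction of full scale, then the turn, a rotation vector about the tool's x, y, z as a fraction of full scale, then the gripper command: -1 is shut, 1 is fully open, values between are in proportion. A call has 1 to 8 rows; each row is the pose to reach, as a shift and turn from the pose commanded when the call began, along the tool's axes at that moment; what a row does not reach only later rows make up. Full scale, the value 1, is 0.1 m for a shift and 90 degrees for a turn. A row lasts 1/10 s, in which the tool goes at most 50 mm and 8.59 degrees, less where a joint would pass 70% of its speed; a pose out of reach is approached as far as the arm can. A call with a number of a shift or a turn outside -1 to 1 is refused whole. A call with a gripper value outside its range is refused whole. The fingers move at their own pace and stop on an object; "squeeze" is the grip in N (left out, the last holds). Time passes only in rows, so rows that repeat a pose let the fingers close. It gives the time, the measured TCP pose, the force, the opening and the grip force at its end, in the units of the state.
- ctrl.get_state(): the state, without advancing time (a new reading comes with each control period).
- ctrl.get_image(name): name is "side" or "top" or "wrist"; returns the picture (420x560x3 uint8, red, green, blue); there is no depth.
- ctrl.get_calibration(name): a dict with "vertical_fov" (degrees; the focal length in pixels is half the picture's height over the tangent of half this angle, whatever the lens; pixels are square), "cx", "cy" (the principal point, pixels), "R" (3x3) and "t" (3): a world point X has camera coordinates R X + t; the wrist camera has in their place "T_tool_cam" (4x4, takes a point from camera to tool coordinates, whose origin is the TCP and whose axes are the flange's). Camera axes: x right, y down, z forward; pixel columns grow to the right and rows downward; lengths in m; the calibration is good to about 2 mm. A picture is of the moment at which its call begins: read the wrist's pose just before it. get_calibration takes no time and is no camera call.
- ctrl.close_job(): hands the job in; it is judged then, once.
The state is a dict: "time": time; "joint_positions": joint angles; "qd": joint speeds; "joint_torque": joint torques, N m; "position": TCP position; "tool_rot": TCP orientation; "ft_force": force on the tool from outside, world axes, zero at the start; "torque": the same for the moment, N m; "grip_width": opening from 0.0 (shut) to 1.0 (fully open); "grip_force": force on a finger pad.
Only numpy, scipy, OpenCV 4.12 (cv2) and the standard library are available. Lean on these libraries where they do the work, as an engineer would, in place of code of your own. Each camera call takes 0.05 s, during which the arm holds its last target. There are 200 camera calls.

## Task

On the mould bench, set the orange case squarely on the green case that stands on the spring press table, then the red case squarely on the orange one. Then push down on the top of the red case until the press table's red pointer stands in the green band of the scale, never driving the table down to its stop, and finish while still holding it there, as if for strapping. Leave the steel mould plate, the screw bin and the grease jar where they are.

Things in the scene. Friction and masses are not known exactly. Their poses are not given: they have to be found in the camera images.
- press: spring press fixed to the bench: grey housing 170 x 120 mm and 30 mm high, its origin at the centre of its underside on the bench, x along its length. On four sprung guide posts it carries an aluminium table plate 120 x 90 x 10 mm, centred above the housing, whose top is 65 mm above the bench when up. At the +x end of the housing, below the table top's level, stands a white scale plate with a green band, read with a red pointer fixed to the table.
- table_top (a point): centre of the top face of the press table; it goes down with the table; axes as the press
- press_table (a joint): how far the press table is pushed down, in m: 0 up, 0.020 at its stop. The pointer is in the green band from 0.008 to 0.016 (middle 0.012). The spring needs about 14 N on the table to start moving and 0.5 N more for each mm; the weight of the three cases (about 6.5 N) counts towards it but does not move it alone. It springs back up when let go.
- green_case: the green case, already on the press table, near its centre and roughly along it: closed rigid plastic box, 90 x 60 x 36 mm (x, y, z), 0.22 kg nominal (0.8 to 1.2 times that), flat top and bottom, thin black seam and flush grey latches on the long sides; origin at the centre of its underside, x along its length, z up; a half turn looks the same. 
- orange_case: the orange case, lying on the bench on one side of the press: closed rigid plastic box, 90 x 60 x 36 mm (x, y, z), 0.22 kg nominal (0.8 to 1.2 times that), flat top and bottom, thin black seam and flush grey latches on the long sides; origin at the centre of its underside, x along its length, z up; a half turn looks the same. 
- red_case: the red case with a pale paper label on its lid, lying on the bench on the other side of the press (sides are swapped at random): closed rigid plastic box, 90 x 60 x 36 mm (x, y, z), 0.22 kg nominal (0.8 to 1.2 times that), flat top and bottom, thin black seam and flush grey latches on the long sides; origin at the centre of its underside, x along its length, z up; a half turn looks the same. 
- mould_plate: bystander: steel plate 110 x 170 x 24 mm with rows of holes, 2.5 kg, flat on the bench beyond the press; origin at the centre of its underside
- screw_bin: bystander: dark blue-violet open bin 100 x 130 x 50 mm with screws, on the far right; origin at the centre of its underside
- grease_jar: bystander: white grease jar with a black cap, diameter 60 mm, height 65 mm, standing on the far left; origin at the centre of its underside
Things that resemble listed ones, but are neither listed nor needed, are in the scene too. Of the things that look like the red_case, the smallest one is meant. Of the things that look like the press, take the one that is farthest to the robot's left at the start.

How it is judged:
On the way, in this order (a step that is already met when the one before it is completed fails the run):
1. the orange case rests squarely on the green case, let go (z of green_case in the frame of table_top between -0.004 and 0.004 m and horizontal distance between green_case and table_top below 0.02 m and angle between each of green_case, orange_case's own z axis and vertical below 0.07 rad and horizontal distance between orange_case and green_case below 0.008 m and z of orange_case in the frame of green_case between 0.032 and 0.04 m and angle between the x axis of orange_case and the x axis of green_case, either way round below 0.14 rad and linear speed of orange_case below 0.02 m/s and contact force between the fingers and orange_case below 0.5 N), for 0.2 s.
2. the red case rests squarely on the orange case (z of green_case in the frame of table_top between -0.004 and 0.004 m and horizontal distance between green_case and table_top below 0.02 m and angle between each of green_case, orange_case, red_case's own z axis and vertical below 0.07 rad and horizontal distance between orange_case and green_case below 0.008 m and z of orange_case in the frame of green_case between 0.032 and 0.04 m and angle between the x axis of orange_case and the x axis of green_case, either way round below 0.14 rad and horizontal distance between red_case and orange_case below 0.008 m and z of red_case in the frame of orange_case between 0.032 and 0.04 m and angle between the x axis of red_case and the x axis of orange_case, either way round below 0.14 rad and linear speed of red_case below 0.02 m/s), for 0.2 s.
At the end, for the whole second after the job is handed in: Green, orange, red stand level in one column on the table (green within 20 mm of its centre, each upper case within 8 mm and 0.14 rad of the one below); the robot, touching only the red case with over 3 N, keeps the table 8 to 16 mm down through the last second (all of step 2 and value of joint press_table between 0.008 and 0.016 m and contact force between any of the fingers, the arm and red_case above 3 N and contact force between each of the fingers, the arm and orange_case below 0.5 N and contact force between each of the fingers, the arm and green_case below 0.5 N); the arm keeps its last pose, push and grip.
It fails at once if the press table is driven down to its stop (more than 19 mm) (value of joint press_table above 0.019 m).
It fails at once if the mould plate is moved by more than 15 mm or tipped (distance of mould_plate from where it was at the start of the episode above 0.015 m or angle between mould_plate's own z axis and vertical above 0.3 rad).
It fails at once if the screw bin is moved by more than 15 mm or tipped (distance of screw_bin from where it was at the start of the episode above 0.015 m or angle between screw_bin's own z axis and vertical above 0.3 rad).
It fails at once if the grease jar is moved by more than 15 mm or tipped (distance of grease_jar from where it was at the start of the episode above 0.015 m or angle between grease_jar's own z axis and vertical above 0.3 rad).
It also fails if it takes over 64 s, if anything falls off the work surface, if the arm or the gripper's body presses on something with over 40 N, if the wrist force passes 120 N, or if a joint passes its speed limit or range.

## Working session

There is one attempt and no reset: what is moved stays moved. The work goes in short steps, Python scripts to look and compute and a tool call to move; the robot and the scene stay as the last step left them, time stands still between calls to the robot, and variables do not carry over. Pictures are saved under pics/ and viewed, at most 10 in all, crops included, and the job is handed in when it is done.

Besides the shell and the picture viewer there is one more tool, called after "Call:" as name(argument=value, ...), one argument or row to a line, values as JSON. play_rows: Moves the arm, as the interface text tells. Shift numbers are shares of 0.1 m and turn numbers shares of 90 degrees, none past 1 either way. Its arguments: {"type":"object","properties":{"increments":{"type":"array"},"squeeze":{"type":"number"}},"required":["increments"]}

```bash
ls; mkdir -p pics; python3 - <<'E'
from bench import ctrl
import cv2,numpy as np
s=ctrl.get_state();print(s)
ims=[]
for n in("top","side"):
    im=ctrl.get_image(n);cv2.imwrite(f"pics/{n}0.png",im[...,::-1]);c=ctrl.get_calibration(n);print(n,c)
print(ctrl.get_calibration("wrist"))
E
```

```text
pics
{'time': 0.0, 'joint_positions': array([-1.25294064,  0.32181874, -0.07007977,  1.451639  ,  0.0225789 ,
        1.37081711, -0.05693329]), 'qd': array([-2.29916864e-03,  2.22459462e-04, -3.41404710e-04,  1.71855469e-03,
       -7.53873034e-05,  7.38401211e-05, -7.52531038e-04]), 'joint_torque': array([ 3.58279021e-04, -4.91298687e+01, -4.03822605e-01, -3.12518513e+01,
       -6.39984920e-02,  4.37914033e-02,  1.79502413e-04]), 'position': array([0.1943335 , 0.61983633, 0.29118219]), 'tool_rot': array([-4.75293621e-01, -3.10521831e+00,  2.95917415e-03]), 'ft_force': array([-0.10936277,  0.3761001 , -0.20796775]), 'torque': array([ 0.01855739, -0.00028247, -0.02625784]), 'grip_force': 0.0, 'grip_width': 0.9961383411350758}
top {'vertical_fov': 50.01578547812973, 'cx': 278.29981260482657, 'cy': 204.1949600985691, 'R': array([[-0.00899568, -0.99991317, -0.00962993],
       [-0.9948329 ,  0.00992307, -0.1010398 ],
       [ 0.10112659,  0.00867125, -0.99483578]]), 't': array([-0.1004496 ,  0.57781784,  1.30330939])}
side {'vertical_fov': 46.69103314758636, 'cx': 273.8692405284258, 'cy': 207.82991364057403, 'R': array([[-0.9740122 , -0.22643362, -0.00529609],
       [-0.14625299,  0.64662288, -0.74865807],
       [ 0.17294593, -0.72842753, -0.66293517]]), 't': array([0.51440457, 0.18673739, 0.99722802])}
{'vertical_fov': 58.693544289087896, 'cx': 270.7212957071338, 'cy': 209.673090838404, 'T_tool_cam': array([[-5.08662731e-04, -9.51926758e-01, -3.06325300e-01,
         8.50927461e-02],
       [ 9.99999853e-01, -4.25946135e-04, -3.36874341e-04,
        -5.46237500e-04],
       [ 1.90201622e-04, -3.06325426e-01,  9.51926834e-01,
        -9.24102355e-02],
       [ 0.00000000e+00,  0.00000000e+00,  0.00000000e+00,
         1.00000000e+00]])}
```

View pics/top0.png

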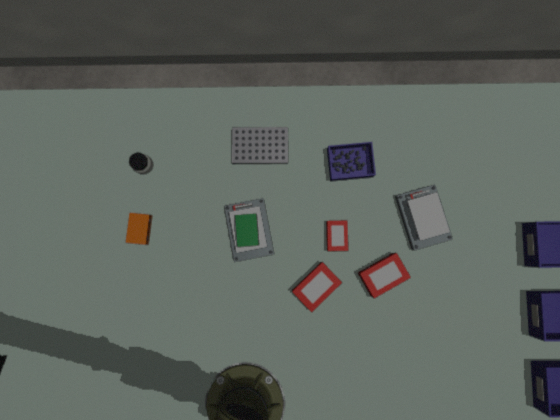

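View pics/side0.png

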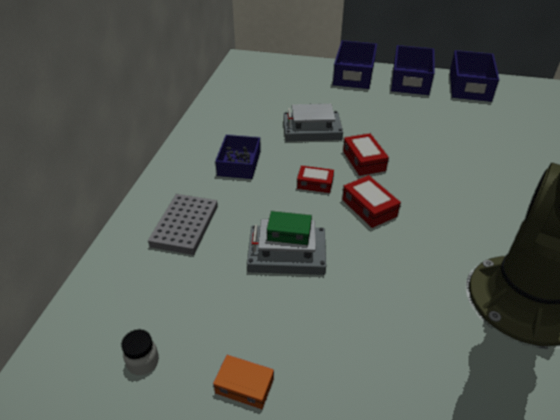

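Candidates in the top view:
- **Red cases:** (338,236) is the smallest. (317,287) and (385,275) are larger decoys.
- **Presses:** the left one at (248,230) carries the green case. (425,217) is a decoy.
- **Orange case:** only one, at (138,228).

The side view agrees. I'll measure now and check the red choice in one crop.

```bash
cat > h.py <<'E'
from bench import ctrl
import cv2,numpy as np
from scipy.spatial.transform import Rotation as Ro
def cam(n,s=None):
    c=ctrl.get_calibration(n);f=210/np.tan(np.radians(c["vertical_fov"]/2))
    if n=="wrist":
        T=np.eye(4);T[:3,:3]=Ro.from_rotvec(s["tool_rot"]).as_matrix();T[:3,3]=s["position"];T=T@c["T_tool_cam"]
        return f,c["cx"],c["cy"],T[:3,:3],T[:3,3]
    return f,c["cx"],c["cy"],c["R"].T,-c["R"].T@c["t"]
def rays(C,px,z):
    f,cx,cy,R,o=C;px=np.atleast_2d(px).astype(float)
    d=np.c_[(px[:,0]-cx)/f,(px[:,1]-cy)/f,np.ones(len(px))]@R.T
    return o+d*((z-o[2])/d[:,2])[:,None]
HUE=dict(orange=((5,18),150,60),red=((-6,4),150,60),green=((45,80),120,40))
def blobs(im,col):
    h=cv2.cvtColor(im,cv2.COLOR_RGB2HSV).astype(int);(a,b),s,v=HUE[col]
    H=np.where(h[...,0]>150,h[...,0]-180,h[...,0])
    m=((H>=a)&(H<=b)&(h[...,1]>s)&(h[...,2]>v)).astype(np.uint8)
    cs=cv2.findContours(m,cv2.RETR_EXTERNAL,cv2.CHAIN_APPROX_NONE)[0]
    return sorted([c[:,0] for c in cs if cv2.contourArea(c)>80],key=lambda c:-len(c)),h
def rect(C,c,z):
    p=rays(C,c,z)[:,:2];(x,y),(w,h),a=cv2.minAreaRect((p*1000).astype(np.float32))
    if w<h:w,h,a=h,w,a+90
    return [round(v,1) for v in(x,y,w,h,(a+90)%180-90)]
def go(x,y,z,yaw):
    """tool-frame shift (of .1 m) and turn z (of 90deg) so that tool is down, its x at yaw+180 deg"""
    s=ctrl.get_state();R=Ro.from_rotvec(s["tool_rot"])
    T=Ro.from_euler("z",yaw,degrees=True)*Ro.from_matrix(np.diag([-1.,1,-1]))
    print("shift",np.round(R.inv().apply(np.array([x,y,z])-s["position"])*10,3),"turn",np.round((R.inv()*T).as_rotvec()/(np.pi/2),3),"at",s["position"].round(4),"t",round(s["time"],2))
E
python3 - <<'E'
from h import *
im=cv2.imread("pics/top0.png")[...,::-1];C=cam("top")
for col,z in(("orange",.036),("red",.036),("green",.101)):
    for c in blobs(im,col)[0]: print(col,c.mean(0).round(),rect(C,c,z))
cv2.imwrite("pics/crop.png",cv2.resize(im[190:320,200:480,::-1],None,fx=2.8,fy=2.8,interpolation=cv2.INTER_CUBIC))
go(.5,.28,.29,0)
E
```

```text
orange [138. 228.] [509.4, 306.1, 86.3, 64.2, -6.4]
red [384. 275.] [368.0, -410.2, 122.5, 81.3, -61.4]
red [316. 287.] [335.7, -213.6, 120.5, 80.9, -46.0]
red [337. 236.] [482.7, -276.0, 84.5, 58.3, -0.6]
green [246. 230.] [499.1, -16.9, 84.1, 57.4, 4.2]
shift [-3.933 -2.329  0.017] turn [-0.001 -0.    -0.193] at [0.1944 0.6199 0.2913] t 0.1
```

View pics/crop.png

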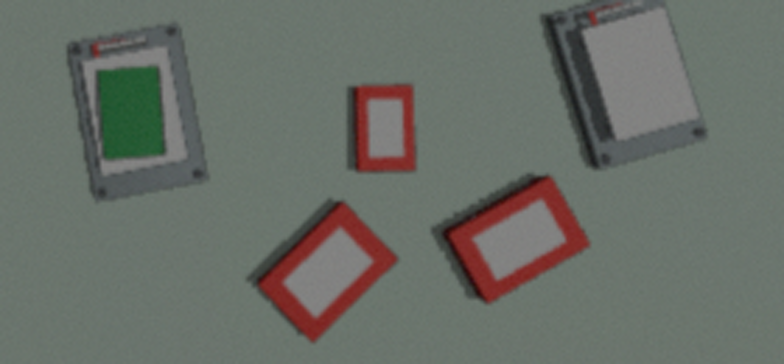

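The crop confirms it: the small red case is at crop (385,128), with bigger decoys below it, and the green case sits on the left press. Moving above the orange case.

Call:
play_rows(
  increments=[
    [[-0.5, -0.26, 0, 0, 0, 0, 1], [-1, -0.52, 0.1, 0, 0, 0, 1], [-1, -0.52, 0.1, 0, 0, 0, 1]],
  ],
)

```text
time: 0.4
position: [0.2802, 0.5357, 0.2812]
tool_rot: [0.488, 3.1, -0.006]
ft_force: [1.2, -0.7, -0.1]
grip_width: 1.002
grip_force: 0.0
```

Call:
play_rows(
  increments=[
    [[-0.5, -0.26, 0, 0, 0, 0, 1], [-1, -0.52, 0.1, 0, 0, 0, 1], [-1, -0.52, 0.1, 0, 0, 0, 1]],
  ],
)

```text
time: 0.7
position: [0.3594, 0.4556, 0.2713]
tool_rot: [0.489, 3.101, -0.005]
ft_force: [0.7, -0.5, -0.3]
grip_width: 0.999
grip_force: 0.0
```

Call:
play_rows(
  increments=[
    [[-0.5, -0.26, 0, 0, 0, 0, 1], [-1, -0.52, 0.1, 0, 0, 0, 1], [-1, -0.52, 0.1, 0, 0, 0, 1]],
  ],
)

```text
time: 1.0
position: [0.4384, 0.3758, 0.2613]
tool_rot: [0.489, 3.101, -0.005]
ft_force: [-0.3, -0.5, -0.6]
grip_width: 0.999
grip_force: 0.0
```

Call:
play_rows(
  increments=[
    [[-0.5, -0.26, 0, 0, 0, -0.06, 1], [-0.95, -0.5, 0.1, 0, 0, -0.127, 1], [-0.95, -0.5, 0.1, 0, 0, -0.127, 1], [-0.95, -0.5, 0.1, 0, 0, -0.127, 1], [-0.95, -0.5, 0.1, 0, 0, -0.127, 1]],
  ],
)

```text
time: 1.5
position: [0.5085, 0.3072, 0.252]
tool_rot: [-0.162, -3.136, -0.001]
ft_force: [0.5, -0.4, -0.7]
grip_width: 1.004
grip_force: 0.0
```

```bash
cat > look.py <<'E'
import sys
from h import *
col,z,name=sys.argv[1],float(sys.argv[2]),sys.argv[3]
s=ctrl.get_state();im=ctrl.get_image("wrist");C=cam("wrist",s);cv2.imwrite(f"pics/{name}.png",im[...,::-1])
print(s["position"].round(4),s["tool_rot"].round(3),"t",round(s["time"],2),"F",s["ft_force"].round(2))
for c in blobs(im,col)[0]: 
    print(col,c.min(0),c.max(0),rect(C,c,z))
E
python3 look.py orange .036 w1
```

```text
[0.5085 0.3072 0.252 ] [-1.620e-01 -3.136e+00 -1.000e-03] t 1.5 F [ 0.55 -0.41 -0.74]
orange [243 139] [314 240] [506.7, 313.3, 89.2, 58.8, -6.1]
```

View pics/w1.png

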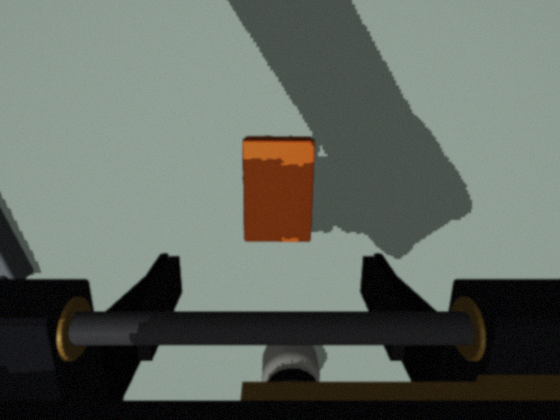

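The orange case fills (243–314, 139–240), measures 89x59 mm and lies at yaw -6°. It is clear of the jar at (291,365). Computing the descent.

```bash
python3 -c "
from h import *
go(.507,.3125,.075,-6)"
```

```text
shift [0.014 0.044 1.772] turn [ 0.001 -0.001  0.002] at [0.5082 0.3078 0.2522] t 1.55
```

Call:
play_rows(
  increments=[
    [[0.02, 0.05, 0.4, 0, 0, 0, 1], [0.02, 0.05, 0.8, 0, 0, 0, 1], [0.02, 0.05, 0.97, 0, 0, 0, 1]],
  ],
)

```text
time: 1.85
position: [0.5047, 0.3123, 0.1516]
tool_rot: [-0.157, -3.133, 0.004]
ft_force: [-1.0, 0.1, 0.1]
grip_width: 1.0
grip_force: 0.0
```

Call:
play_rows(
  increments=[
    [[0, 0, 0.35, 0, 0, 0, 1], [0, 0, 0.6, 0, 0, 0, 1], [0, 0, 0.78, 0, 0, 0, 1], [0, 0, 0.8, 0, 0, 0, 1], [0, 0, 0.8, 0, 0, 0, 1]],
  ],
)

```text
time: 2.35
position: [0.5073, 0.3123, 0.0754]
tool_rot: [-0.16, -3.137, -0.001]
ft_force: [0.1, -0.1, 0.8]
grip_width: 1.002
grip_force: 0.0
```

Call:
play_rows(
  increments=[
    [[0, 0, 0, 0, 0, 0, 0], [0, 0, 0, 0, 0, 0, -0.3], [0, 0, 0, 0, 0, 0, -1], [0, 0, 0, 0, 0, 0, -1], [0, 0, 0, 0, 0, 0, -1], [0, 0, 0, 0, 0, 0, -1], [0, 0, 0, 0, 0, 0, -1], [0, 0, 0, 0, 0, 0, -1]],
  ],
  squeeze=25,
)

```text
time: 3.15
position: [0.5086, 0.3114, 0.076]
tool_rot: [0.164, 3.136, 0.002]
ft_force: [-0.4, 1.6, 5.1]
grip_width: 0.684
grip_force: 25.0
```

Call:
play_rows(
  increments=[
    [[0, 0, -0.3, 0, 0, 0, -1], [0, 0, -0.7, 0, 0, 0, -1], [0, 0, -1, 0, 0, 0, -1]],
  ],
)

```text
time: 3.45
position: [0.5081, 0.3097, 0.1758]
tool_rot: [-0.164, -3.136, 0.003]
ft_force: [0.6, 0.6, -2.2]
grip_width: 0.689
grip_force: 25.0
```

Call:
play_rows(
  increments=[
    [[-0.1, -0.3, -0.4, 0, 0, 0, -1], [-0.24, -0.8, -0.9, 0, 0, 0, -1], [-0.24, -0.8, -0.9, 0, 0, 0, -1]],
  ],
)

```text
time: 3.75
position: [0.5256, 0.2243, 0.2678]
tool_rot: [0.171, 3.134, -0.002]
ft_force: [0.7, -0.2, -2.4]
grip_width: 0.688
grip_force: 25.0
```

Call:
play_rows(
  increments=[
    [[-0.1, -0.4, 0, 0, 0, 0, -1], [-0.24, -0.8, 0, 0, 0, 0, -1]],
  ],
)

```text
time: 3.95
position: [0.5385, 0.1461, 0.2645]
tool_rot: [-0.16, -3.136, 0.0]
ft_force: [0.7, -1.0, -3.3]
grip_width: 0.687
grip_force: 25.0
```

Call:
play_rows(
  increments=[
    [[-0.1, -0.4, 0, 0, 0, 0, -1], [-0.24, -0.8, 0, 0, 0, 0, -1]],
  ],
)

```text
time: 4.15
position: [0.5538, 0.0629, 0.2637]
tool_rot: [-0.163, -3.134, 0.001]
ft_force: [0.0, 0.1, -2.2]
grip_width: 0.69
grip_force: 25.0
```

Call:
play_rows(
  increments=[
    [[-0.1, -0.4, 0, 0, 0, -0.05, -1], [-0.24, -0.8, 0, 0, 0, -0.11, -1], [-0.24, -0.8, 0, 0, 0, -0.11, -1], [-0.24, -0.8, 0, 0, 0, -0.11, -1], [-0.24, -0.8, 0, 0, 0, -0.11, -1]],
  ],
)

```text
time: 4.65
position: [0.5699, -0.0162, 0.264]
tool_rot: [0.109, -3.137, -0.001]
ft_force: [-0.5, 1.6, -3.1]
grip_width: 0.687
grip_force: 25.0
```

```bash
python3 look.py green .101 w2
```

```text
[ 0.5699 -0.0162  0.264 ] [ 1.090e-01 -3.137e+00 -1.000e-03] t 4.65 F [-0.48  1.64 -3.08]
green [236  39] [327 176] [497.5, -14.7, 87.6, 58.2, 4.1]
```

View pics/w2.png

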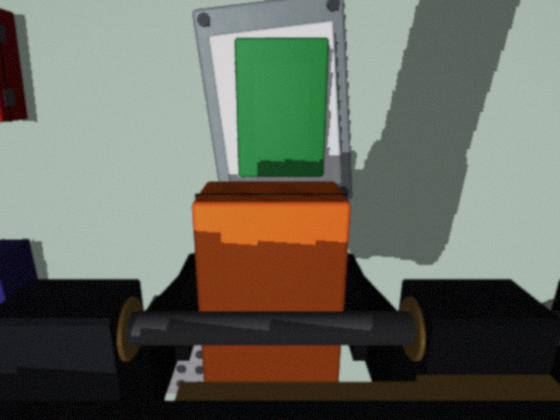

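The green case is fully visible at (236–327, 39–176), and the held orange case's top edge is near row 200. I'll work out the orange case's offset in the grip from that edge.

```bash
python3 - <<'E'
from h import *
im=cv2.imread("pics/w2.png")[...,::-1]
print(im[178:212:2,270].tolist())
s=ctrl.get_state();C=cam("wrist",s);R=Ro.from_rotvec(s["tool_rot"])
for px in([196,201],[348,199],[270,200]):
    print(px,R.inv().apply(rays(C,px,s["position"][2]-.039)-s["position"])*1000)
go(.498,-.0147,.2,4.1)
E
```

```text
[[107, 111, 111], [103, 100, 101], [79, 44, 29], [79, 35, 14], [79, 34, 12], [80, 34, 13], [78, 33, 13], [65, 27, 7], [50, 25, 18], [74, 32, 12], [76, 27, 4], [75, 26, 4], [144, 62, 21], [195, 87, 26], [210, 103, 35], [212, 112, 40], [212, 113, 38]]
[196, 201] [[ 46.32482829 -27.83751759  39.06195784]]
[348, 199] [[47.05419678 27.91060171 39.10278096]]
[270, 200] [[46.69024633 -0.67552159 39.08186568]]
shift [0.716 0.061 0.644] turn [ 0.    -0.001 -0.001] at [ 0.57   -0.0158  0.2643] t 4.7
```

Call:
play_rows(
  increments=[
    [[0.4, 0.04, 0.1, 0, 0, 0, -1], [0.715, 0.06, 0.4, 0, 0, 0, -1], [0.715, 0.06, 0.65, 0, 0, 0, -1], [0.715, 0.06, 0.8, 0, 0, 0, -1], [0.715, 0.06, 0.84, 0, 0, 0, -1], [0.715, 0.06, 0.84, 0, 0, 0, -1]],
  ],
)

```text
time: 5.3
position: [0.4985, -0.0155, 0.181]
tool_rot: [0.11, -3.139, 0.0]
ft_force: [-0.2, -0.8, -1.3]
grip_width: 0.688
grip_force: 25.0
```

```bash
python3 -c "
from h import *
im=ctrl.get_image('side');cv2.imwrite('pics/s1.png',cv2.resize(im[150:300,190:390,::-1],None,fx=3,fy=3))
go(.498,-.0147,.1765,4.1);print(ctrl.get_state()['ft_force'])"
```

```text
shift [0.01  0.011 0.052] turn [-0.     0.    -0.001] at [ 0.4991 -0.0157  0.1817] t 5.35
[ 0.28912437  0.62592464 -2.3062291 ]
```

View pics/s1.png

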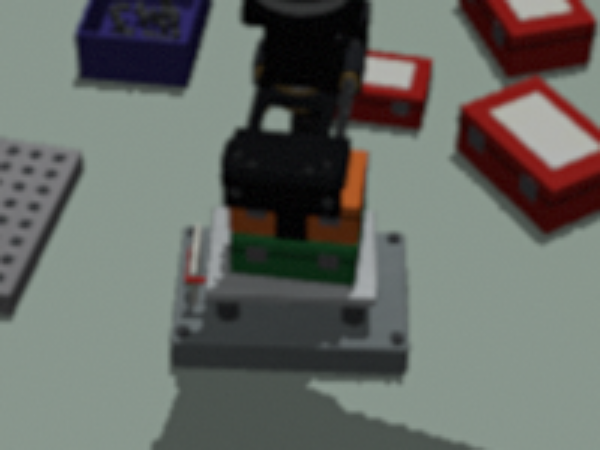

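The orange case hovers level over the green one, with edges aligned at columns 232–357. Lowering and releasing.

Call:
play_rows(
  increments=[
    [[0.01, 0.01, 0.02, 0, 0, 0, -1], [0.01, 0.01, 0.04, 0, 0, 0, -1], [0.01, 0.01, 0.05, 0, 0, 0, -1], [0.01, 0.01, 0.05, 0, 0, 0, -1]],
  ],
)

```text
time: 5.75
position: [0.498, -0.0154, 0.177]
tool_rot: [-0.107, 3.139, 0.001]
ft_force: [-1.3, -0.8, 2.4]
grip_width: 0.689
grip_force: 25.0
```

Call:
play_rows(
  increments=[
    [[0, 0, 0, 0, 0, 0, 0.38], [0, 0, 0, 0, 0, 0, 0.5], [0, 0, 0, 0, 0, 0, 0.8], [0, 0, 0, 0, 0, 0, 1], [0, 0, 0, 0, 0, 0, 1], [0, 0, 0, 0, 0, 0, 1]],
  ],
)

```text
time: 6.35
position: [0.4976, -0.0156, 0.1762]
tool_rot: [0.108, -3.14, 0.0]
ft_force: [-0.3, -0.4, 0.3]
grip_width: 0.978
grip_force: 0.0
```

Call:
play_rows(
  increments=[
    [[0, 0, -0.3, 0, 0, 0, 1], [0, 0, -0.7, 0, 0, 0, 1], [0, 0, -1, 0, 0, 0, 1], [0, 0, -1, 0, 0, 0, 1], [0, 0, -1, 0, 0, 0, 1]],
  ],
)

```text
time: 6.85
position: [0.4978, -0.0155, 0.2766]
tool_rot: [-0.108, 3.138, 0.001]
ft_force: [-0.3, -0.4, -1.3]
grip_width: 1.0
grip_force: 0.0
```

```bash
python3 look.py orange .137 w3; python3 - <<'E'
from h import *
im=ctrl.get_image("top")
for col,z in(("orange",.137),("green",.101)):
    for c in blobs(im,col)[0]: print(col,c.min(0),c.max(0),rect(cam("top"),c,z))
go(.483,-.278,.25,-.5)
E
```

```text
[ 0.4978 -0.0155  0.2766] [-1.080e-01  3.138e+00  1.000e-03] t 6.85 F [-0.3  -0.38 -1.28]
orange [225 150] [317 282] [494.6, -16.0, 91.9, 58.7, 3.6]
shift [ 0.318 -2.609  0.25 ] turn [-0.    -0.001  0.049] at [ 0.4969 -0.0155  0.2749] t 6.95
```

View pics/w3.png

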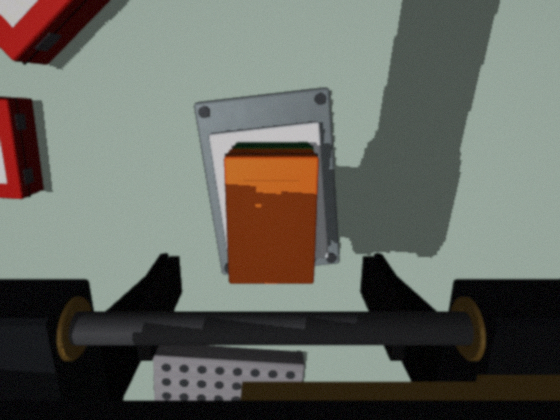

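The orange case is square on the green one (225–317, 150–282; a sliver of green shows above it), about 2 mm off centre. Now the red case.

Call:
play_rows(
  increments=[
    [[0.05, -0.4, 0, 0, 0, 0, 1], [0.1, -0.87, 0, 0, 0, 0, 1]],
  ],
)

```text
time: 7.15
position: [0.4932, -0.1018, 0.2746]
tool_rot: [0.116, -3.137, -0.001]
ft_force: [1.2, -0.5, 0.5]
grip_width: 1.0
grip_force: 0.0
```

Call:
play_rows(
  increments=[
    [[0.05, -0.45, 0.05, 0, 0, 0, 1], [0.1, -0.87, 0.1, 0, 0, 0, 1]],
  ],
)

```text
time: 7.35
position: [0.4886, -0.1923, 0.2648]
tool_rot: [0.107, -3.138, -0.0]
ft_force: [0.4, -0.4, -0.8]
grip_width: 0.998
grip_force: 0.0
```

Call:
play_rows(
  increments=[
    [[0.05, -0.45, 0.1, 0, 0, 0.05, 1], [0.11, -0.87, 0.15, 0, 0, 0.05, 1], [0.11, -0.87, 0.15, 0, 0, 0.05, 1], [0.11, -0.87, 0.15, 0, 0, 0.05, 1]],
  ],
)

```text
time: 7.75
position: [0.4835, -0.2786, 0.2495]
tool_rot: [-0.02, -3.138, -0.001]
ft_force: [1.0, 0.8, 0.6]
grip_width: 0.995
grip_force: 0.0
```

```bash
python3 look.py red .036 w4; python3 -c "
from h import *
go(.483,-.278,.075,-.5)"
```

```text
[ 0.4835 -0.2786  0.2495] [-2.000e-02 -3.138e+00 -1.000e-03] t 7.75 F [1.01 0.85 0.61]
red [0 0] [191 134] [364.6, -412.5, 127.5, 84.6, -61.6]
red [263   0] [440  98] [341.5, -219.0, 101.9, 84.1, -46.9]
red [238 138] [309 240] [480.0, -275.6, 88.8, 58.0, 1.0]
shift [ 0.009 -0.011  1.749] turn [ 0.001 -0.001 -0.001] at [ 0.4843 -0.2771  0.2499] t 7.8
```

View pics/w4.png

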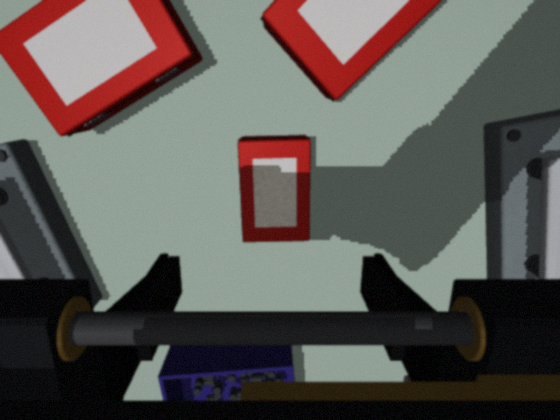

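The small red case is at (238–309, 138–240), 89x58 mm, with the larger decoys above it. Descending.

Call:
play_rows(
  increments=[
    [[0.035, 0.015, 0.4, 0, 0, -0.015, 1], [0.035, 0.015, 0.8, 0, 0, -0.015, 1], [0.035, 0.015, 0.95, 0, 0, -0.015, 1]],
  ],
)

```text
time: 8.1
position: [0.4797, -0.273, 0.1524]
tool_rot: [0.026, -3.136, -0.006]
ft_force: [-0.2, 0.5, 0.0]
grip_width: 1.002
grip_force: 0.0
```

Call:
play_rows(
  increments=[
    [[0, 0, 0.35, 0, 0, 0, 1], [0, 0, 0.6, 0, 0, 0, 1], [0, 0, 0.78, 0, 0, 0, 1], [0, 0, 0.8, 0, 0, 0, 1], [0, 0, 0.8, 0, 0, 0, 1]],
  ],
)

```text
time: 8.6
position: [0.4818, -0.2758, 0.0767]
tool_rot: [-0.023, 3.141, 0.0]
ft_force: [-0.7, -0.1, 0.3]
grip_width: 0.999
grip_force: 0.0
```

Call:
play_rows(
  increments=[
    [[0, 0, 0, 0, 0, 0, 0], [0, 0, 0, 0, 0, 0, -0.3], [0, 0, 0, 0, 0, 0, -1], [0, 0, 0, 0, 0, 0, -1], [0, 0, 0, 0, 0, 0, -1], [0, 0, 0, 0, 0, 0, -1], [0, 0, 0, 0, 0, 0, -1], [0, 0, 0, 0, 0, 0, -1]],
  ],
  squeeze=25,
)

```text
time: 9.4
position: [0.4814, -0.2763, 0.0767]
tool_rot: [-0.021, 3.141, 0.001]
ft_force: [-1.4, 3.2, 6.9]
grip_width: 0.688
grip_force: 25.0
```

Call:
play_rows(
  increments=[
    [[0, 0, -0.3, 0, 0, 0, -1], [0, 0, -0.7, 0, 0, 0, -1], [0, 0, -1, 0, 0, 0, -1], [0, 0, -1, 0, 0, 0, -1]],
  ],
)

```text
time: 9.8
position: [0.4831, -0.2781, 0.18]
tool_rot: [-0.021, 3.134, -0.005]
ft_force: [0.7, -1.0, -2.8]
grip_width: 0.687
grip_force: 25.0
```

Call:
play_rows(
  increments=[
    [[0, 0, -0.3, 0, 0, 0, -1], [0, 0, -0.7, 0, 0, 0, -1], [0, 0, -1, 0, 0, 0, -1], [0, 0, -1, 0, 0, 0, -1]],
  ],
)

```text
time: 10.2
position: [0.4825, -0.2776, 0.279]
tool_rot: [-0.021, 3.136, -0.003]
ft_force: [0.8, 0.0, -3.0]
grip_width: 0.691
grip_force: 25.0
```

```bash
python3 -c "
from h import *
go(.57,-.0155,.29,3.8)"
```

```text
shift [-0.911  2.609 -0.111] turn [-0.001  0.003 -0.034] at [ 0.4825 -0.2776  0.279 ] t 10.2
```

Call:
play_rows(
  increments=[
    [[-0.1, 0.4, -0.05, 0, 0, 0, -1], [-0.3, 0.87, -0.1, 0, 0, 0, -1]],
  ],
)

```text
time: 10.4
position: [0.5073, -0.1917, 0.2837]
tool_rot: [0.011, -3.138, 0.0]
ft_force: [1.1, 0.0, -1.9]
grip_width: 0.687
grip_force: 25.0
```

Call:
play_rows(
  increments=[
    [[-0.15, 0.45, 0, 0, 0, 0, -1], [-0.3, 0.87, 0, 0, 0, 0, -1]],
  ],
)

```text
time: 10.6
position: [0.5377, -0.1005, 0.2834]
tool_rot: [0.022, -3.138, -0.001]
ft_force: [1.4, -0.2, -2.0]
grip_width: 0.691
grip_force: 25.0
```

Call:
play_rows(
  increments=[
    [[-0.15, 0.45, 0, 0, 0, -0.034, -1], [-0.31, 0.87, 0, 0, 0, -0.034, -1], [-0.31, 0.87, 0, 0, 0, -0.034, -1], [-0.31, 0.87, 0, 0, 0, -0.034, -1], [-0.31, 0.87, 0, 0, 0, -0.034, -1]],
  ],
)

```text
time: 11.1
position: [0.5672, -0.017, 0.2842]
tool_rot: [0.102, -3.137, 0.002]
ft_force: [-0.2, -0.1, -2.7]
grip_width: 0.689
grip_force: 25.0
```

```bash
python3 look.py orange .137 w5; python3 - <<'E'
from h import *
im=cv2.imread("pics/w5.png")[...,::-1]
s=ctrl.get_state();C=cam("wrist",s);R=Ro.from_rotvec(s["tool_rot"])
print(im[176:216:2,215].tolist())
for r in(198,201,204): print(r,R.inv().apply(rays(C,[270,r],s["position"][2]-.0405)-s["position"])*1000)
go(.497,-.0157,.22,3.8)
E
```

```text
[ 0.5672 -0.017   0.2842] [ 1.020e-01 -3.137e+00  2.000e-03] t 11.1 F [-0.2  -0.06 -2.68]
orange [232  40] [331 183] [496.7, -15.8, 86.4, 58.9, 3.7]
[[172, 189, 177], [173, 188, 178], [165, 177, 165], [97, 86, 79], [58, 16, 14], [56, 13, 11], [53, 6, 7], [52, 4, 2], [57, 12, 16], [37, 15, 13], [44, 9, 9], [51, 1, 1], [57, 11, 9], [88, 14, 13], [133, 16, 9], [170, 32, 29], [191, 40, 39], [192, 37, 36], [194, 42, 38], [193, 42, 36]]
198 [[47.01245598 -0.68195957 40.6067792 ]]
201 [[45.85465575 -0.68322786 40.60416612]]
204 [[44.69094732 -0.68450263 40.6015397 ]]
shift [0.699 0.062 0.649] turn [-0.    -0.001 -0.001] at [ 0.5673 -0.0174  0.2847] t 11.15
```

View pics/w5.png

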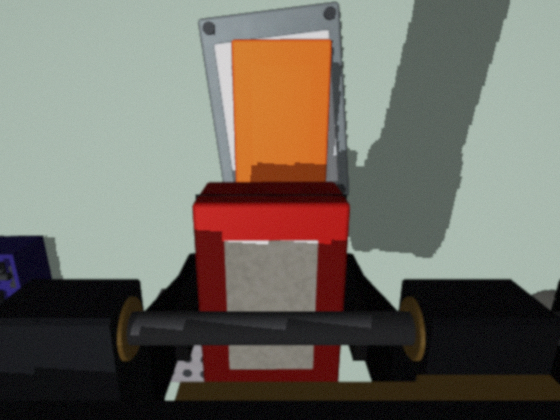

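The orange target is at (232–331, 40–183), its far end just hidden by the held red case. The red case sits centred in the grip. Moving over it and lowering.

Call:
play_rows(
  increments=[
    [[0.4, 0.04, 0.1, 0, 0, 0, -1], [0.69, 0.06, 0.3, 0, 0, 0, -1], [0.69, 0.06, 0.5, 0, 0, 0, -1], [0.69, 0.06, 0.63, 0, 0, 0, -1], [0.69, 0.06, 0.66, 0, 0, 0, -1], [0.69, 0.06, 0.66, 0, 0, 0, -1]],
  ],
)

```text
time: 11.75
position: [0.4992, -0.0148, 0.22]
tool_rot: [0.103, -3.14, 0.001]
ft_force: [0.6, 0.0, -1.8]
grip_width: 0.688
grip_force: 25.0
```

```bash
python3 -c "
from h import *
go(.498,-.0157,.2135,3.8);print(ctrl.get_state()['ft_force'])"
```

```text
shift [ 0.012 -0.008  0.065] turn [-0. -0. -0.] at [ 0.4992 -0.0148  0.22  ] t 11.75
[ 0.59606946  0.0323351  -1.83437131]
```

Call:
play_rows(
  increments=[
    [[0.01, 0, 0.02, 0, 0, 0, -1], [0.01, 0, 0.04, 0, 0, 0, -1], [0.01, 0, 0.055, 0, 0, 0, -1], [0.01, 0, 0.06, 0, 0, 0, -1], [0.01, 0, 0.06, 0, 0, 0, -1]],
  ],
)

```text
time: 12.25
position: [0.4979, -0.0142, 0.2142]
tool_rot: [-0.105, 3.14, 0.0]
ft_force: [0.8, 0.1, -2.1]
grip_width: 0.685
grip_force: 25.0
```

Call:
play_rows(
  increments=[
    [[0, 0, 0.01, 0, 0, 0, -1], [0, 0, 0.015, 0, 0, 0, -1], [0, 0, 0.015, 0, 0, 0, -1]],
  ],
)

```text
time: 12.55
position: [0.4981, -0.0142, 0.2137]
tool_rot: [-0.105, 3.139, 0.001]
ft_force: [-2.4, 0.8, 4.4]
grip_width: 0.686
grip_force: 25.0
```

Contact. Releasing and rising.

Call:
play_rows(
  increments=[
    [[0, 0, 0, 0, 0, 0, 0.38], [0, 0, 0, 0, 0, 0, 0.5], [0, 0, 0, 0, 0, 0, 0.8], [0, 0, 0, 0, 0, 0, 1], [0, 0, 0, 0, 0, 0, 1], [0, 0, 0, 0, 0, 0, 1]],
  ],
)

```text
time: 13.15
position: [0.4978, -0.0142, 0.2125]
tool_rot: [0.105, -3.14, -0.0]
ft_force: [0.4, -0.4, -0.2]
grip_width: 0.973
grip_force: 0.0
```

Call:
play_rows(
  increments=[
    [[0, 0, -0.3, 0, 0, 0, 1], [0, 0, -0.7, 0, 0, 0, 1], [0, 0, -0.9, 0, 0, 0, 1], [0, 0, -0.9, 0, 0, 0, 1], [0, 0, -0.9, 0, 0, 0, 1]],
  ],
)

```text
time: 13.65
position: [0.4978, -0.0142, 0.3025]
tool_rot: [-0.105, 3.14, 0.0]
ft_force: [-0.7, 0.7, -0.4]
grip_width: 1.0
grip_force: 0.0
```

```bash
python3 look.py red .173 w6; python3 look.py orange .137 w6b; python3 -c "
from h import *
a=cv2.imread('pics/w6.png')[60:420,130:430]
im=ctrl.get_image('side');b=im[130:290,210:370,::-1]
cv2.imwrite('pics/c6.png',np.hstack([a,cv2.resize(b,(360,360))]))"
```

```text
[ 0.4978 -0.0142  0.3025] [-0.105  3.14   0.   ] t 13.65 F [-0.74  0.68 -0.44]
red [223 159] [319 290] [496.4, -14.5, 88.5, 58.6, 3.7]
red [0 0] [94 62] [379.7, -145.5, 50.0, 31.7, -46.8]
[ 0.4974 -0.0142  0.3017] [ 0.105 -3.139 -0.   ] t 13.7 F [0.79 0.15 0.32]
orange [228 149] [310 154] [452.7, -18.9, 56.6, 3.4, -86.2]
```

View pics/c6.png

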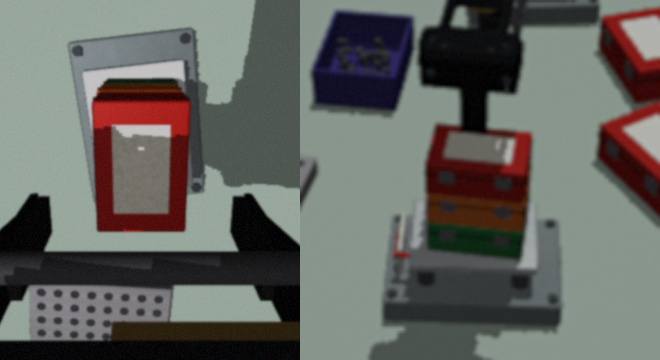

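The stack is square: the red top spans crop columns 95–188 over the orange and green cases, and all three line up in the side view. Shutting the fingers and coming down just above the lid.

Call:
play_rows(
  increments=[
    [[0, 0, 0, 0, 0, 0, -1], [0, 0, 0.1, 0, 0, 0, -1], [0, 0, 0.2, 0, 0, 0, -1], [0, 0, 0.3, 0, 0, 0, -1], [0, 0, 0.4, 0, 0, 0, -1], [0, 0, 0.5, 0, 0, 0, -1], [0, 0, 0.55, 0, 0, 0, -1], [0, 0, 0.55, 0, 0, 0, -1]],
  ],
)

```text
time: 14.6
position: [0.4974, -0.0142, 0.2466]
tool_rot: [0.105, -3.138, 0.0]
ft_force: [-0.0, 0.3, 0.3]
grip_width: 0.355
grip_force: 0.0
```

Call:
play_rows(
  increments=[
    [[0, 0, 0.01, 0, 0, 0, -1], [0, 0, 0.02, 0, 0, 0, -1], [0, 0, 0.02, 0, 0, 0, -1], [0, 0, 0.02, 0, 0, 0, -1]],
  ],
)

```text
time: 15.0
position: [0.498, -0.0142, 0.2459]
tool_rot: [-0.105, 3.139, 0.0]
ft_force: [0.0, 0.3, 0.0]
grip_width: 0.032
grip_force: 0.0
```

Call:
play_rows(
  increments=[
    [[0, 0, 0.01, 0, 0, 0, -1], [0, 0, 0.02, 0, 0, 0, -1], [0, 0, 0.02, 0, 0, 0, -1], [0, 0, 0.02, 0, 0, 0, -1]],
  ],
)

```text
time: 15.4
position: [0.4978, -0.0142, 0.2436]
tool_rot: [0.105, -3.14, -0.0]
ft_force: [0.4, 0.3, 0.1]
grip_width: 0.007
grip_force: 0.0
```

Call:
play_rows(
  increments=[
    [[0, 0, 0.01, 0, 0, 0, -1], [0, 0, 0.02, 0, 0, 0, -1], [0, 0, 0.02, 0, 0, 0, -1], [0, 0, 0.02, 0, 0, 0, -1]],
  ],
)

```text
time: 15.8
position: [0.498, -0.0142, 0.2429]
tool_rot: [-0.105, 3.139, 0.001]
ft_force: [-3.2, -0.3, 8.3]
grip_width: 0.003
grip_force: 3.7
```

Call:
play_rows(
  increments=[
    [[0, 0, 0.01, 0, 0, 0, -1], [0, 0, 0.02, 0, 0, 0, -1], [0, 0, 0.02, 0, 0, 0, -1], [0, 0, 0.02, 0, 0, 0, -1]],
  ],
)

```text
time: 16.2
position: [0.498, -0.0142, 0.2411]
tool_rot: [-0.105, 3.139, 0.001]
ft_force: [-3.3, -1.4, 8.6]
grip_width: 0.008
grip_force: 4.2
```

Call:
play_rows(
  increments=[
    [[0, 0, 0.01, 0, 0, 0, -1], [0, 0, 0.02, 0, 0, 0, -1], [0, 0, 0.03, 0, 0, 0, -1], [0, 0, 0.04, 0, 0, 0, -1], [0, 0, 0.05, 0, 0, 0, -1], [0, 0, 0.06, 0, 0, 0, -1], [0, 0, 0.06, 0, 0, 0, -1], [0, 0, 0.06, 0, 0, 0, -1]],
  ],
)

```text
time: 17.0
position: [0.498, -0.0142, 0.2355]
tool_rot: [-0.105, 3.139, 0.001]
ft_force: [-5.0, -0.7, 11.9]
grip_width: 0.005
grip_force: 5.6
```

```bash
cat > chk.py <<'E'
from h import *
# table drop from the red lid's label in the side view: stack pixels vs those in c6's moment
im=ctrl.get_image("side");C=cam("side")
for col in("orange","green"):
    for c in blobs(im,col)[0]: print(col,c.min(0),c.max(0),c.mean(0).round(1))
s=ctrl.get_state();print(s["position"],s["ft_force"],s["time"])
h=cv2.cvtColor(im,cv2.COLOR_RGB2HSV).astype(int)
w=im[225:275,245:268];H=h[225:275,245:268]
for n,m in(("redptr",((H[...,0]<8)|(H[...,0]>170))&(H[...,1]>110)),("greenband",(abs(H[...,0]-60)<20)&(H[...,1]>70))):
    y,x=np.where(m);print(n,len(y),y.mean()+225 if len(y) else 0,x.mean()+245 if len(y) else 0, (y.min()+225,y.max()+225) if len(y) else 0)
E
python3 chk.py
```

```text
orange [267 218] [310 234] [289.  225.4]
[ 0.49805655 -0.01427206  0.23555707] [-4.78290332 -0.05719449 11.42998348] 17.05
redptr 16 243.9375 255.1875 (np.int64(225), np.int64(246))
greenband 11 237.0 267.0 (np.int64(232), np.int64(242))
```

Call:
play_rows(
  increments=[
    [[0.003, 0, 0.01, 0, 0, 0, -1], [0.005, 0, 0.02, 0, 0, 0, -1], [0.007, 0, 0.03, 0, 0, 0, -1], [0.007, 0, 0.04, 0, 0, 0, -1], [0.007, 0, 0.05, 0, 0, 0, -1], [0.007, 0, 0.05, 0, 0, 0, -1], [0.007, 0, 0.05, 0, 0, 0, -1]],
  ],
)

```text
time: 17.75
position: [0.4979, -0.0143, 0.2311]
tool_rot: [-0.105, 3.137, 0.001]
ft_force: [-5.0, -0.2, 13.5]
grip_width: 0.007
grip_force: 6.6
```

```bash
python3 chk.py; python3 - <<'E'
from h import *
im=ctrl.get_image("side")
f,cx,cy,R,o=cam("side")
def rz(px,xy):  # height of pixel row at a world vertical line
    zs=np.linspace(0,.2,401);P=np.c_[np.tile(xy,(401,1)),zs]-o;P=P@R;return zs[np.argmin(abs(P[:,1]/P[:,2]*f+cy-px))]
b0=cv2.imread("pics/c6.png")[:,300:]
# label top-face centroid in the side view, before and now, in crop pixels
g=cv2.resize(im[130:290,210:370,::-1],(360,360))
for n,a in(("before",b0),("now",g)):
    h=cv2.cvtColor(a,cv2.COLOR_BGR2HSV).astype(int);H=h[180:250,120:240]
    m=(H[...,0]>5)&(H[...,0]<18)&(H[...,1]>150)&(H[...,2]>60);y,x=np.where(m);print(n,"orange side",x.mean()/2.25+120/2.25+210,(y.mean()+180)/2.25+130,len(x))
p=np.array([.497,.03]);print("px per 12mm", [(lambda q:(q@R)[1]/(q@R)[2]*f)(np.array([*p,z])-o) for z in(.12,.108)])
E
```

```text
orange [267 220] [309 236] [288.5 227. ]
[ 0.49790712 -0.01426114  0.23115217] [-4.84624879 -0.56160718 12.7981727 ] 17.8
redptr 14 241.21428571428572 258.42857142857144 (np.int64(225), np.int64(247))
greenband 11 238.0 267.0 (np.int64(233), np.int64(243))
before orange side 288.4368166793796 224.0651919654208 2185
now orange side 288.6466503267974 228.21813725490196 2176
px per 12mm [np.float64(21.61198130302661), np.float64(25.854733432998426)]
```

Three readings agree on the drop: TCP travel gives 11.7 mm, the side image about 11.7 mm (4.15 px), and the force fits about 12 mm. That is mid-band. I'll hold briefly to confirm it is steady, then hand in.

Call:
play_rows(
  increments=[
    [[0, 0, 0, 0, 0, 0, -1], [0, 0, 0, 0, 0, 0, -1], [0, 0, 0, 0, 0, 0, -1], [0, 0, 0, 0, 0, 0, -1]],
  ],
)

```text
time: 18.25
position: [0.4979, -0.0143, 0.2312]
tool_rot: [-0.105, 3.137, 0.001]
ft_force: [-4.1, -0.1, 13.0]
grip_width: 0.005
grip_force: 6.6
```

```bash
python3 -c "
from bench import ctrl
s=ctrl.get_state();print(s['position'],s['ft_force']);print(ctrl.close_job())"
```

```text
[ 0.49791341 -0.01425765  0.23119581] [-4.14333104 -0.11127903 13.01595954]
the job is handed in; nothing more can be done
None
```

I stacked orange and red squarely on green and handed the job in while holding the press table about 12 mm down with 13 N on the red lid; close_job gave no verdict.

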